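# Hold a loupe in focus over a bare processor

### The job

Lift the protective cap off the processor socket in the middle of the circuit board and set it down (do not drop it) inside the open tray; then take the loupe from its rest and hold it level and still over the bare processor, the lens centred on it and at the height shown by the pointer of the focus gauge, held by the gripper alone. Finish while holding it there; leave the gauge's setting and the other things on the bench as they are.

Things in the scene. Friction and masses are not known exactly. Their poses are not given: they have to be found in the camera images.
- chip (a point): centre of the top of the bare processor, a 34 mm square steel-lidded chip, 16.5 mm above the bench, in the middle of the 170 mm square dark green circuit board (fixed, turned about the vertical; x, y along its edges). A steel socket frame, 60 mm square, 46 mm inside, 19 mm above the bench, surrounds it; other parts on the board stay below 26 mm. The cap hides it at first
- cap_tab (a point): centre of the grip tab of the loose black plastic cap (30 g) resting on the socket frame. Tab: 40 mm long (its x), 12 mm thick (y), 24 mm high (z up), in the middle of a plate 58 x 58 x 5 mm whose top is 12 mm below this point. A boss under the plate, 40 mm square, 2.5 mm deep, sits with 3 mm play in the frame: lift it straight up. The cap's lowest face is 19.5 mm below this point
- tray_in (a point): centre of the inner floor (5 mm above the bench) of the grey open tray fixed on the bench, outside 150 mm (its x) x 130 mm (y) x 32 mm high, walls 5 mm. It stands to the left or right of the board
- loupe_grip (a point): middle of the part of the loupe's handle that is free to grip, half-way up, 80 mm behind the lens centre; 38 mm above the bench at the start. The handle, black, straight, 16 mm wide (y) and 16 mm high (z), runs along -x from 30 to 142 mm behind the lens centre. Axes: x from handle to lens, z up when level. The loupe is loose, about 0.12 kg
- lens (a point): centre of the loupe's lens, in a round metal ring 64 mm in diameter and 14 mm high, 7 mm above the ring's underside (same axes as loupe_grip; the lens is level when z is vertical)
- focus_mark (a point): middle of the aluminium collar (26 mm in diameter) on the focus gauge, level with the mid-height of its flat pointer, 4 mm thick, which reaches 45 mm from the post towards the board. This height, 105 to 170 mm above the bench, is where the lens centre must be held. The collar slides on the post by friction (4 N) and must stay as set
- board: the circuit board, fixed; origin on the bench under its middle, x and y along its edges
- cap: the cap, origin at the middle of its plate's underside, 17 mm below cap_tab
- loupe: the loupe, origin at the underside of the ring, 7 mm below the lens centre
- rest: the loupe's rest, fixed, on the other side of the board from the tray: base plate 200 x 60 x 6 mm, a 46 mm square pad under the lens 60 mm along +x, a pad under the handle's end 70 mm along -x with lips 6 mm high beside the handle; the loupe lies level, 30 mm above the bench, its handle free between the pads: lift it straight up. Origin on the bench under the middle
- gauge: the focus gauge, fixed beyond the board: an upright steel post, 10 mm thick and 200 mm tall, on a round 56 mm foot; origin on the bench in the post's axis
- tray: the tray; origin on the bench under its middle
- multimeter: loose multimeter in an orange case lying on the bench, 90 x 185 x 54 mm, a bystander; origin under its middle
- heatsink: loose round finned heat sink, 68 mm in diameter, 36 mm high, a bystander; origin under its middle
- screwdriver: loose screwdriver lying near the robot, a bystander; about 200 mm long, its x from handle to tip
Mind the look-alikes: they are no part of the job. What is shaped like the cap but red or turquoise is not meant.

How it is judged:
On the way:
1. the cap lies in the tray, let go, while the loupe is still on its rest (x of cap_tab in the frame of tray_in between -0.055 and 0.055 m and y of cap_tab in the frame of tray_in between -0.045 and 0.045 m and z of cap_tab in the frame of tray_in below 0.03 m and contact force between cap and the fingers below 0.05 N and linear speed of cap below 0.02 m/s and contact force between loupe and rest above 0.1 N), for 0.2 s.
At the end, for the whole second after the job is handed in: The cap lies in the tray, let go and at rest; the loupe is held by the fingers alone and still, its lens centre within 12 mm sideways of the chip's centre and within 10 mm in height of the gauge's pointer, tilted less than 0.12 rad (7 degrees) (x of cap_tab in the frame of tray_in between -0.055 and 0.055 m and y of cap_tab in the frame of tray_in between -0.045 and 0.045 m and z of cap_tab in the frame of tray_in below 0.03 m and contact force between cap and the fingers below 0.05 N and linear speed of each of cap, loupe below 0.02 m/s and horizontal distance between lens and chip below 0.012 m and z of lens in the frame of focus_mark between -0.01 and 0.01 m and angle between lens's own z axis and vertical below 0.12 rad and angular speed of loupe below 0.15 rad/s and contact force between loupe and the fingers above 0.5 N and contact force between loupe and board below 0.05 N and contact force between loupe and rest below 0.05 N and contact force between loupe and gauge below 0.05 N and contact force between loupe and tray below 0.05 N and contact force between loupe and cap below 0.05 N and contact force between loupe and multimeter below 0.05 N and contact force between loupe and heatsink below 0.05 N and contact force between loupe and screwdriver below 0.05 N); the arm keeps its last pose, push and grip.
It fails at once if the cap is dropped or thrown: it moves faster than 0.8 m/s out of the fingers (contact force between cap and the fingers below 0.01 N and linear speed of cap above 0.8 m/s).
It fails at once if the gauge's collar is shifted by more than 5 mm (distance of focus_mark from where it was at the start of the episode above 0.005 m).
It fails at once if the multimeter is shifted by more than 30 mm (distance of multimeter from where it was at the start of the episode above 0.03 m).
It fails at once if the heatsink is shifted by more than 30 mm (distance of heatsink from where it was at the start of the episode above 0.03 m).
It fails at once if the screwdriver is shifted by more than 30 mm (distance of screwdriver from where it was at the start of the episode above 0.03 m).
It also fails if it takes over 64 s, if anything falls off the work surface, if the arm or the gripper's body presses on something with over 40 N, if the wrist force passes 120 N, or if a joint passes its speed limit or range.

### The arm

A 6-joint arm with a two-finger parallel gripper is mounted at the origin on the work surface. World frame = base frame: x ahead of the robot, y to its left, z up, the work surface at z = 0. Lengths are in m, angles in rad, forces in N, time in s.
With the tool pointing down it reaches from about 0.25 to 0.725 m from the base axis. Payload 4 kg.
Tool frame: the origin (TCP) lies at the very end of the fingers, on their centre line; the grasp point (between the pads) lies 19 mm behind it; z points along the fingers, y is the line along which they close (so a half turn about z gives the same grasp; the last joint's range is limited). The gripper opens to 85 mm and grips with 20 to 120 N. Pads are 22 mm wide; open, the fingers measure 114 mm over their backs; the gripper's body (76 mm by 85 mm) begins 54 mm behind the grasp point. The pads swing forward as they close: fully open they stand 13 mm farther back than shut.
Start: joints at [-1.336, 0.241, 0.005, 1.335, 0, 1.571], TCP at [0.116, -0.486, 0.231] pointing down, gripper open.
Joint ranges: [-2.72, 2.72], [-1.05, 1.87], [-1.09, 1.28], [-1.99, 2.15], [-1.42, 1.44], [-3.14, 3.14]. Speed limits (rad/s): [2.79, 2.79, 3.14, 3.14, 3.14, 3.14].

### API

Orientations are given as a unit quaternion [x, y, z, w].
In Python, from workcell import bot, vision, workorder gives the robot as it stands.
- The arm moves only by the shell command python3 -m creep 'ROWS' [OPENING]. ROWS is JSON, a list of rows, each a list of 2 entries, a list of its own where there are three numbers: the shift along the tool's x, y, z in mm, then the turn, a rotation vector about the tool's x, y, z in rad. In form: [[[dx, dy, dz], [wx, wy, wz]], ...]. A call has 1 to 12 rows; each row shifts and turns the commanded pose from where the row before left it, along the tool's axes as they then stand; what a row does not reach is not made up. A row lasts 1/8 s, in which the tool goes at most 62.5 mm and 10.7 degrees, less where a joint would pass 70% of its speed; a pose out of reach is approached as far as the arm can. A call is refused whole if a number of a shift passes 62.5 or a number of a turn 0.188, either way. A call with a gripper value outside its range is refused whole. OPENING is the finger opening in mm, from 0 to 85.4, set as the call begins (- or left out, the last holds). The fingers move at their own pace and stop on an object; the grip force is fixed at half the most. Time passes only in rows, so rows that do not move let the fingers close. It gives the time, the measured TCP pose, the force, the opening and the grip force at its end, in the units of the state.
- bot.get_obs(): the state, without advancing time (a new reading comes with each control period).
- vision.camera(name): name is "scene" or "top"; returns a dict with "image" (384x512x3 uint8, blue, green, red), "z_map" (384x512 float32, m along the optical axis (not along the pixel's ray), 0 where there is no reading), "K" (3x3 intrinsics, pixels), "k1" (the pictures are not rectified: a ray, as slopes to the right and down, at radius r is drawn at 1 + k1 r^2 times it, then the intrinsics apply), "rvec" (rotation vector, rad) and "tvec" (3), from world to camera coordinates, as OpenCV has them. Camera axes: x right, y down, z forward; pixel columns grow to the right and rows downward; lengths in m; the calibration is good to about 2 mm. A picture is of the moment at which its call begins.
- workorder.job_done(): hands the job in; it is judged then, once.
Trained networks look in a picture, given as the dict that the camera call returned (one of the last four; its "shot" number tells which), for a name from the list of things; names that differ only in an ending like _2 or _b are one class to them, and where a whole thing is asked for, a point or a joint stands for the part that bears it (a point fixed in the world has none). Each returns a list of dicts, best first, with "score" (0 to 1); they miss things now and then, are a little off and sometimes report something else, mostly with a low value. They report only what shows in the picture. A call takes as long as a camera call. They do not tell look-alikes from the thing itself.
- vision.spot_in(picture, query): "position" ([column, row] in pixels, amid what is visible of it).
- vision.place_of(picture, query): "position" ([column, row] in pixels: a listed point, or the origin of a listed thing).
The state is a dict: "clock": time; "joint_pos": joint angles; "joint_vel": joint speeds; "tau": joint torques, N m; "eef_pos": TCP position; "tool_rot": TCP orientation; "ft_force": force on the tool from outside, world axes, zero at the start; "ft_torque": the same for the moment, N m; "grip_width": finger opening in m; "grasp_force": force on a finger pad.
Only numpy, scipy, OpenCV 4.12 (cv2) and the standard library are available. Lean on these libraries where they do the work, as an engineer would, in place of code of your own. Each camera call takes 0.05 s, during which the arm holds its last target. There are 200 camera calls.

## Working session

There is one attempt and no reset: what is moved stays moved. The work goes in short steps, Python scripts to look and compute and a shell command to move; the robot and the scene stay as the last step left them, time stands still between calls to the robot, and variables do not carry over. Pictures are saved under pics/ and viewed, at most 10 in all, crops included, and the job is handed in when it is done.

```bash
ls; mkdir -p pics; cat > h.py <<'E'
import numpy as np, cv2
from workcell import bot, vision, workorder
def ray(p,px):
    # undistort pixel: fixed point
    K=p["K"]; d=np.array([(px[0]-K[0][2])/K[0][0],(px[1]-K[1][2])/K[1][1]]); u=d.copy()
    for _ in range(20): u=d/(1+p["k1"]*(u@u))
    R=cv2.Rodrigues(np.array(p["rvec"],float))[0]; t=np.array(p["tvec"],float).ravel()
    return -R.T@t, R.T@np.array([u[0],u[1],1.]), R, t
def at_z(p,px,z):
    o,d,_,_=ray(p,px); return o+d*(z-o[2])/d[2]
def depth_pt(p,px):
    o,d,_,_=ray(p,px); return o+d*p["z_map"][int(round(px[1])),int(round(px[0]))]
def proj(p,X):
    _,_,R,t=ray(p,(0,0)); c=R@np.array(X)+t; u=c[:2]/c[2]; u=u*(1+p["k1"]*(u@u)); K=p["K"]
    return np.array([K[0][0]*u[0]+K[0][2],K[1][1]*u[1]+K[1][2]])
def cloud(p):
    h,w=p["z_map"].shape; K=np.array(p["K"],float)
    v,u=np.mgrid[:h,:w]; d=np.stack([(u-K[0,2])/K[0,0],(v-K[1,2])/K[1,1]],-1); s=d.copy()
    for _ in range(20): s=d/(1+p["k1"]*(s**2).sum(-1,keepdims=True))
    _,_,R,t=ray(p,(0,0)); c=np.dstack([s,np.ones((h,w))])*p["z_map"][...,None]
    return (c-t)@R
E
python3 - <<'E'
from h import *
np.set_printoptions(precision=3,suppress=True)
for n in ("scene","top"):
    p=vision.camera(n); cv2.imwrite(f"pics/{n}0.png",p["image"])
    print(n,ray(p,(256,192))[0],p["K"][0][0])
    for q in ["board","cap_tab","tray_in","loupe_grip","lens","focus_mark","rest","gauge","multimeter","heatsink","screwdriver"]:
        for r in vision.place_of(p,q)[:3]:
            print(q,np.round(r["position"],1),round(r["score"],2),depth_pt(p,r["position"]))
E
```

```text
pics
scene [ 1.326 -0.097  0.599] 356.04083930693923
board [269.4 226.3] 0.57 [0.588 0.026 0.02 ]
board [262.6 226.8] 0.3 [ 0.706 -0.009  0.113]
cap_tab [304.9 269.3] 0.77 [0.751 0.085 0.017]
cap_tab [393.1 263.7] 0.65 [0.779 0.276 0.042]
cap_tab [268.  215.9] 0.59 [0.579 0.023 0.048]
tray_in [146.8 216.7] 0.9 [ 0.491 -0.306  0.006]
loupe_grip [268.5 225.2] 0.71 [0.59  0.024 0.025]
loupe_grip [354.  190.9] 0.58 [0.478 0.292 0.045]
lens [370.  208.6] 0.88 [0.565 0.307 0.041]
rest [354.8 204.1] 0.82 [0.49  0.297 0.006]
gauge [260.6 259.6] 0.83 [ 0.702 -0.011  0.011]
multimeter [394.  262.3] 0.89 [0.774 0.281 0.041]
heatsink [124.2 281.9] 0.61 [ 0.749 -0.316  0.019]
screwdriver [264.4 193.9] 0.67 [ 0.69  -0.004  0.189]
screwdriver [262.7 223.6] 0.52 [ 0.696 -0.007  0.114]
top [0.399 0.014 1.023] 377.36662698933173
board [257.2 201.8] 0.61 [0.55  0.017 0.05 ]
cap_tab [226.6 139.2] 0.86 [0.736 0.098 0.011]
cap_tab [312.4 190. ] 0.82 [ 0.584 -0.134  0.015]
cap_tab [253.5 198.7] 0.72 [0.559 0.026 0.047]
tray_in [376.  223.6] 0.85 [ 0.488 -0.3    0.011]
loupe_grip [153.3 230.7] 0.96 [0.482 0.29  0.042]
lens [149.4 201.9] 0.64 [0.56  0.304 0.037]
focus_mark [264.3 141.8] 0.51 [ 0.692 -0.005  0.114]
rest [154.2 228. ] 0.72 [0.493 0.298 0.006]
gauge [263.9 156.7] 0.73 [ 0.682 -0.005  0.013]
multimeter [151.4 140.4] 0.73 [0.399 0.014 1.023]
multimeter [153.  234.9] 0.7 [0.471 0.291 0.042]
multimeter [264.8 144.9] 0.38 [ 0.682 -0.006  0.12 ]
heatsink [377.6 138.6] 0.94 [ 0.72  -0.318  0.028]
screwdriver [245.9 261.3] 0.85 [ 0.398  0.052 -0.001]
```

View pics/scene0.png

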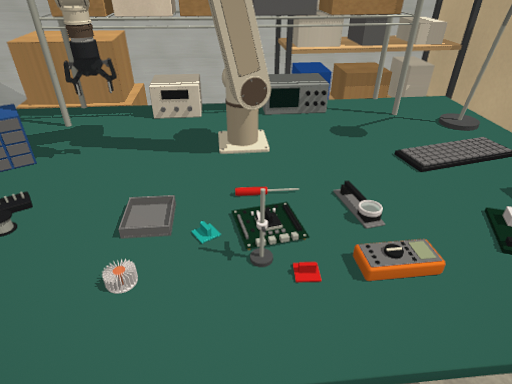

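View pics/top0.png

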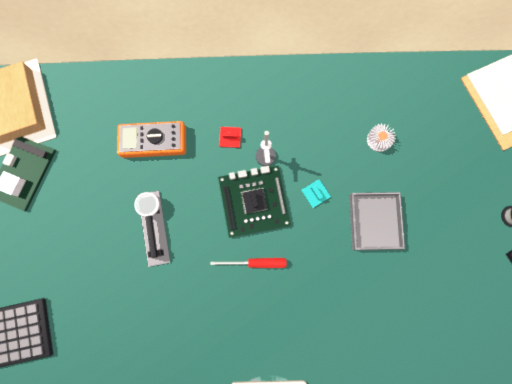

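```bash
python3 - <<'E'
from h import *
np.set_printoptions(precision=4,suppress=True)
print(bot.get_obs())
def rect(P): 
    r=cv2.minAreaRect(P[:,:2].astype(np.float32)*1000); return r
ims=[]
for n in ("scene","top"):
    p=vision.camera(n); X=cloud(p); ok=p["z_map"]>0
    def sel(c,r,z0,z1): 
        m=ok&(np.hypot(X[...,0]-c[0],X[...,1]-c[1])<r)&(X[...,2]>z0)&(X[...,2]<z1); return X[m]
    for nm,c,r,z0,z1 in [("tab",(.57,.02),.035,.036,.07),("plate",(.57,.02),.045,.019,.032),("handle",(.47,.29),.07,.034,.06),("ring",(.565,.305),.045,.034,.06),("gauge",(.69,-.006),.06,.06,.25),("tray",(.49,-.305),.13,.024,.05)]:
        P=sel(c,r,z0,z1)
        if len(P)>5: print(n,nm,len(P),rect(P),P[:,2].min(),np.median(P[:,2]),P[:,2].max(),np.median(P,0))
    c=proj(p,(.57,.02,.03)).astype(int); cr=p["image"][c[1]-65:c[1]+50,c[0]-70:c[0]+70]; ims.append(cv2.resize(cr,None,fx=2.8,fy=2.8,interpolation=2))
cv2.imwrite("pics/crop.png",np.hstack(ims))
E
```

```text
{'clock': 1.2, 'joint_pos': array([-1.3361,  0.2406,  0.005 ,  1.3352, -0.    ,  1.5708]), 'joint_vel': array([-0.0006,  0.0007,  0.002 , -0.0004, -0.0002, -0.0005]), 'tau': array([ -0.0001, -37.2219,  25.2693,   0.0013,   0.    ,   0.    ]), 'eef_pos': array([ 0.1163, -0.4863,  0.2313]), 'tool_rot': array([0.9931, 0.1171, 0.    , 0.    ]), 'ft_force': array([-0.7512,  0.1336,  0.5073]), 'ft_torque': array([ 0.0205,  0.0975, -0.0369]), 'grasp_force': 0.0, 'grip_width': 0.0854825624681741}
scene tab 68 ((560.7935791015625, 24.78071403503418), (40.51776123046875, 13.10050106048584), 13.403718948364258) 0.03605813531987008 0.04677342264499784 0.05047031270864672 [0.5679 0.0239 0.0468]
scene plate 147 ((572.137451171875, 27.114768981933594), (77.28056335449219, 58.07436752319336), 10.105294227600098) 0.019042381675999455 0.024188079335026886 0.031244837580630454 [0.5738 0.0407 0.0242]
scene handle 231 ((476.4825439453125, 299.0739440917969), (120.88825988769531, 42.12897491455078), 7.346653938293457) 0.03404505269489487 0.04412952452125959 0.049433995282577775 [0.4799 0.2959 0.0441]
scen
[... 1093 characters left out ...]
535327434539795) 0.0342019377585761 0.04434007177168453 0.05085742067830052 [0.4766 0.2966 0.0443]
top ring 470 ((552.0170288085938, 309.7862854003906), (63.42398452758789, 62.521392822265625), 88.90611267089844) 0.0342852039664007 0.040776594227115444 0.04846255735766285 [0.5534 0.3097 0.0408]
top gauge 182 ((674.5601196289062, -7.679313659667969), (25.51678466796875, 67.67268371582031), 81.21614074707031) 0.06042223370993447 0.11243789093618978 0.2018318894114792 [ 0.6814 -0.0101  0.1124]
top tray 482 ((495.65423583984375, -298.1795654296875), (132.6133270263672, 151.45953369140625), 89.06297302246094) 0.024055870393512497 0.030681455736958484 0.036651083054547756 [ 0.497  -0.3058  0.0307]
```

View pics/crop.png

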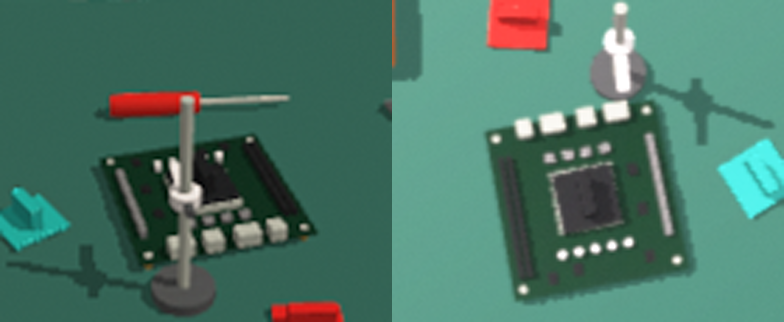

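The top view shows three cap-shaped things:
- black, at (255,201), on the socket in the middle of the board
- red, at (231,137), on the bench
- turquoise, at (316,194), on the bench

The black one is the cap that is meant, and the crop confirms it sits in the steel frame. The rest is on the left at about (153,230), the tray on the right at (378,222), and the gauge at (266,150). The tool yaw already nearly matches the tab, so I move above it.

```bash
python3 -m creep '[[[46,-33,0],[0,0,0.003]],[[46,-33,0],[0,0,0.003]],[[46,-33,0],[0,0,0.003]],[[46,-33,0],[0,0,0.003]],[[46,-33,0],[0,0,0.003]],[[46,-33,0],[0,0,0.003]],[[46,-33,0],[0,0,0.003]],[[46,-33,0],[0,0,0.003]],[[46,-33,0],[0,0,0.003]],[[46,-33,0],[0,0,0.003]],[[46,-33,0],[0,0,0.003]],[[44,-31,0],[0,0,0.003]]]' 85
cat > t.py <<'E'
from h import *
from scipy.spatial.transform import Rotation as Ro
import sys
o=bot.get_obs(); R=Ro.from_quat(o["tool_rot"]).as_matrix()
np.set_printoptions(precision=3,suppress=True)
yaw=np.arctan2(R[1,0],R[0,0])
print("clock",o["clock"],"tcp",o["eef_pos"],"yaw",round(np.degrees(yaw),2),"J",o["joint_pos"],"w",o["grip_width"],"f",o["grasp_force"],o["ft_force"])
if len(sys.argv)>3:
    T=np.array([float(a) for a in sys.argv[1:4]]); d=(R.T@(T-o["eef_pos"]))*1000
    print("tool shift mm",d)
    if len(sys.argv)>4: print("turn about tool z",yaw-np.radians(float(sys.argv[4])), "(shift applies before turning)")
E
python3 t.py .5595 .0248 .028 11
python3 - <<'E'
from h import *
np.set_printoptions(precision=4,suppress=True)
p=vision.camera("scene");X=cloud(p);I=p["image"]
# white-ish pointer/collar points, above bench
for n in ("scene","top"):
    p=vision.camera(n); X=cloud(p)
    r=np.hypot(X[...,0]-.695,X[...,1]+.005)
    m=(p["z_map"]>0)&(X[...,2]>.08)&(X[...,2]<.19)&(r<.07)&(X[...,0]<.68)
    P=X[m]; print(n,len(P)); 
    if len(P): print(np.percentile(P[:,2],[5,25,50,75,95]),P[:,:2].min(0),P[:,:2].max(0))
E
```

```text
clock: 2.8
eef_pos: [0.5691, 0.0192, 0.2313]
tool_rot: [0.995, 0.099, 0.0, 0.0]
ft_force: [0.3, 0.2, 0.2]
grip_width: 0.085
grasp_force: 0.0
clock 2.8 tcp [0.569 0.019 0.231] yaw 11.42 J [ 0.034  0.38   0.198  1.389 -0.     2.976] w 0.08501295304710209 f 0.0 [0.349 0.239 0.217]
tool shift mm [ -8.371  -7.471 203.342]
turn about tool z 0.007250085560286557 (shift applies before turning)
scene 25
[0.1084 0.1092 0.1096 0.1106 0.1136] [ 0.6428 -0.0164] [0.6795 0.0003]
top 0
```

```bash
python3 -m creep '[[[-4,-4,40],[0,0,0.007]],[[-4,-3.5,40],[0,0,0]],[[0,0,40],[0,0,0]],[[0,0,30],[0,0,0]],[[0,0,15],[0,0,0]],[[0,0,0],[0,0,0]]]' 45
python3 t.py .5595 .0248 .028 11
python3 - <<'E'
from h import *
p=vision.camera("scene")
c=proj(p,(.57,.02,.05)).astype(int); cv2.imwrite("pics/n1.png",cv2.resize(p["image"][c[1]-60:c[1]+50,c[0]-75:c[0]+75],None,fx=5,fy=5,interpolation=2))
E
```

```text
clock: 3.7
eef_pos: [0.5576, 0.0226, 0.0658]
tool_rot: [0.995, 0.095, -0.001, 0.0]
ft_force: [-0.5, -1.0, 0.6]
grip_width: 0.0451
grasp_force: 0.0
clock 3.7 tcp [0.558 0.023 0.066] yaw 10.94 J [ 0.041  0.478 -0.102  0.993 -0.     2.991] w 0.04505544263646087 f 0.0 [-0.528 -0.998  0.583]
tool shift mm [ 2.334 -1.802 37.825]
turn about tool z -0.0011316351690868198 (shift applies before turning)
```

View pics/n1.png

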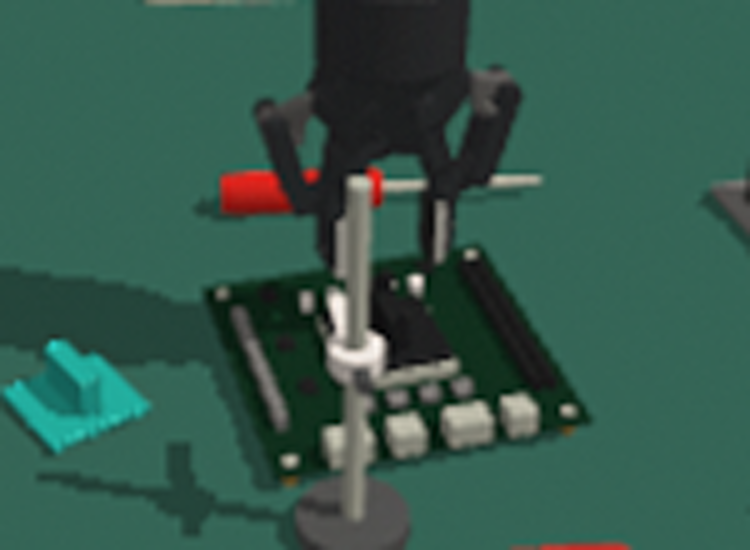

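The fingers straddle the black tab, which is at about (390,315) in the crop, with the gauge post in front. I go down and close.

```bash
python3 -m creep '[[[2,-2,15],[0,0,0]],[[0,0,13],[0,0,0]],[[0,0,9],[0,0,0]],[[0,0,0],[0,0,0]]]' && python3 -m creep '[[[0,0,0],[0,0,0]],[[0,0,0],[0,0,0]],[[0,0,0],[0,0,0]],[[0,0,0],[0,0,0]],[[0,0,0],[0,0,0]]]' 5; python3 t.py
```

```text
clock: 4.25
eef_pos: [0.5592, 0.0256, 0.0281]
tool_rot: [0.995, 0.096, -0.001, -0.0]
ft_force: [-0.6, 1.0, 0.2]
grip_width: 0.0454
grasp_force: 0.0
clock: 4.88
eef_pos: [0.5607, 0.0256, 0.03]
tool_rot: [0.995, 0.096, 0.001, 0.0]
ft_force: [0.8, -0.7, 4.7]
grip_width: 0.0106
grasp_force: 62.8
clock 4.875 tcp [0.561 0.026 0.03 ] yaw 10.99 J [ 0.046  0.523 -0.136  0.911 -0.     2.996] w 0.010569684519261347 f 62.84464359283447 [ 0.765 -0.655  4.698]
```

```bash
python3 -m creep '[[[0,0,-5],[0,0,0]],[[0,0,-10],[0,0,0]],[[0,0,-20],[0,0,0]],[[0,0,-30],[0,0,0]],[[0,0,-35],[0,0,0]],[[0,0,-10],[0,0,0]],[[0,0,0],[0,0,0]]]'
python3 - <<'E'
from h import *
p=vision.camera("scene"); cv2.imwrite("pics/n2.png",cv2.resize(p["image"][120:300,90:330],None,fx=3,fy=3,interpolation=2))
E
python3 t.py .497 -.298 .10
```

```text
clock: 5.75
eef_pos: [0.5604, 0.0256, 0.1397]
tool_rot: [0.995, 0.096, 0.001, 0.0]
ft_force: [0.7, -0.3, -1.3]
grip_width: 0.0107
grasp_force: 62.4
clock 5.8 tcp [0.56  0.026 0.139] yaw 10.99 J [0.046 0.414 0.004 1.161 0.    2.996] w 0.010588370203697321 f 62.406145334243774 [ 0.37  -0.256 -0.205]
tool shift mm [-123.115  305.751   38.6  ]
```

View pics/n2.png

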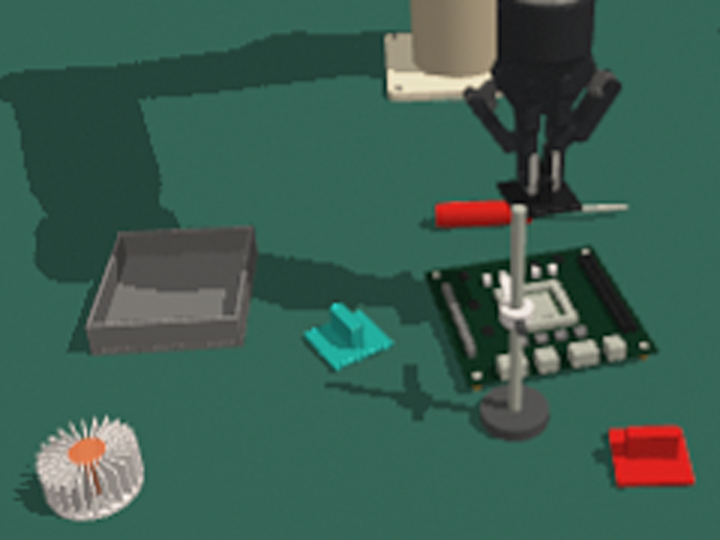

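The cap hangs level in the gripper at about (540,195) in the crop, and the socket and chip are now bare. Next I go over the tray.

```bash
python3 -m creep '[[[-8,20,0],[0,0,0.02]],[[-15,38,0],[0,0,0.02]],[[-15,38,0],[0,0,0.02]],[[-15,38,0],[0,0,0.02]],[[-15,38,0],[0,0,0.02]],[[-15,38,0],[0,0,0.02]],[[-15,38,0],[0,0,0]],[[-15,38,0],[0,0,0]],[[-8,20,0],[0,0,0]],[[0,0,0],[0,0,0]],[[0,0,0],[0,0,0]]]'
python3 t.py .497 -.298 .0185 5
python3 - <<'E'
from h import *
np.set_printoptions(precision=4,suppress=True)
for n in ("top","scene"):
    p=vision.camera(n); X=cloud(p); ok=p["z_map"]>0; I=p["image"]
    for q in ("chip","focus_mark","tray_in","lens","loupe_grip","rest","board"):
        for r in vision.place_of(p,q)[:1]: print(n,q,np.round(r["position"],1),round(r["score"],2),depth_pt(p,r["position"]),at_z(p,r["position"],dict(chip=.0165,lens=.037,loupe_grip=.038).get(q,.005)))
    def fit(nm,c,r,z0,z1):
        m=ok&(np.hypot(X[...,0]-c[0],X[...,1]-c[1])<r)&(X[...,2]>z0)&(X[...,2]<z1); P=X[m]
        if len(P)>5: print(n,nm,len(P),cv2.minAreaRect(P[:,:2].astype(np.float32)*1000),np.percentile(P[:,2],[10,50,90]))
    fit("chip",(.56,.025),.022,.012,.025); fit("socket",(.56,.025),.046,.0165,.03)
    fit("handlemid",(.478,.294),.035,.034,.06); fit("ring",(.56,.307),.036,.036,.06)
    fit("restbase",(.49,.297),.12,.003,.012); fit("pointer",(.66,-.006),.018,.08,.19); fit("collar",(.692,-.006),.016,.095,.125)
E
```

```text
clock: 7.18
eef_pos: [0.4752, -0.2912, 0.138]
tool_rot: [0.999, 0.036, -0.001, -0.001]
ft_force: [-0.2, 0.1, -0.7]
grip_width: 0.0104
grasp_force: 62.4
clock 7.175 tcp [ 0.475 -0.291  0.138] yaw 4.13 J [-0.55   0.41  -0.004  1.159  0.     2.519] w 0.010445003507968948 f 62.399232387542725 [-0.209  0.089 -0.736]
tool shift mm [ 21.527   8.596 119.42 ]
turn about tool z -0.01520534199816076 (shift applies before turning)
top chip [256.2 198.5] 0.89 [0.5644 0.0195 0.0167] [0.5645 0.0195 0.0165]
top focus_mark [266.5 145.7] 0.41 [ 0.6815 -0.0103  0.1146] [ 0.7155 -0.0132  0.005 ]
top tray_in [375.4 224.7] 0.61 [ 0.4664 -0.2297  0.2335] [ 0.4859 -0.3001  0.005 ]
top lens [148.2 201.7] 0.6 [0.5594 0.3053 0.0431] [0.5604 0.3071 0.037 ]
top loupe_grip [152.9 233.5] 0.93 [0.475  0.2908 0.0441] [0.4754 0.2925 0.038 ]
top rest [157.2 227.5] 0.81 [0.4939 0.2902 0.0054] [0.494  0.2904 0.005 ]
top board [257.8 201.2] 0.7 [0.5574 0.0154 0.0139] [0.5588 0.0154 0.005 ]
top chip 194 ((559.5884399414062, 24.27907943725586), (40.6792106628418, 41.52054977416992), 88.34696197509766) [0.0132 0.0159 0.0183
[... 1610 characters left out ...]
emid 111 ((477.4118347167969, 297.0589904785156), (68.56400299072266, 17.36211585998535), 13.001846313476562) [0.0368 0.0452 0.0474]
scene ring 292 ((557.0150756835938, 310.57049560546875), (61.98320007324219, 61.464637756347656), 49.473697662353516) [0.0387 0.041  0.0444]
scene restbase 501 ((502.1422424316406, 294.6612243652344), (202.92333984375, 206.36273193359375), 34.066551208496094) [0.0042 0.0064 0.0085]
scene pointer 21 ((661.73583984375, -10.992599487304688), (34.19868469238281, 10.355019569396973), 14.831720352172852) [0.1088 0.1097 0.1109]
scene collar 100 ((689.7674560546875, -8.987499237060547), (23.195682525634766, 29.59151268005371), 60.933956146240234) [0.1043 0.1125 0.1177]
```

```bash
python3 -m creep '[[[12,5,30],[0,0,0]],[[10,4,35],[0,0,0]],[[0,0,30],[0,0,0]],[[0,0,12],[0,0,0]],[[0,0,6],[0,0,0]],[[0,0,3],[0,0,0]],[[0,0,2],[0,0,0]],[[0,0,0],[0,0,0]]]'; python3 t.py .497 -.298 .0185
```

```text
clock: 8.98
eef_pos: [0.4987, -0.2998, 0.022]
tool_rot: [0.999, 0.036, 0.001, 0.0]
ft_force: [-1.2, -0.1, -0.6]
grip_width: 0.0107
grasp_force: 62.4
clock 8.975 tcp [ 0.499 -0.3    0.022] yaw 4.11 J [-0.541  0.566 -0.082  0.921 -0.     2.529] w 0.010687850235211264 f 62.35463261604309 [-1.216 -0.123 -0.559]
tool shift mm [-1.604 -1.91   3.497]
```

```bash
python3 -m creep '[[[0,0,1.5],[0,0,0]],[[0,0,1],[0,0,0]],[[0,0,1],[0,0,0]],[[0,0,0],[0,0,0]]]' && python3 -m creep '[[[0,0,0],[0,0,0]],[[0,0,0],[0,0,0]],[[0,0,0],[0,0,0]]]' 40
```

```text
clock: 9.48
eef_pos: [0.4984, -0.2996, 0.0185]
tool_rot: [0.999, 0.036, 0.0, 0.0]
ft_force: [-2.1, 1.1, 4.9]
grip_width: 0.0109
grasp_force: 63.1
clock: 9.85
eef_pos: [0.4982, -0.2995, 0.0175]
tool_rot: [0.999, 0.036, -0.0, -0.0]
ft_force: [0.5, -0.3, 0.9]
grip_width: 0.04
grasp_force: 0.0
```

```bash
python3 -m creep '[[[0,0,-15],[0,0,0]],[[0,0,-30],[0,0,0]],[[0,0,-40],[0,0,0]],[[0,0,-40],[0,0,-0.186]],[[0,0,-40],[0,0,-0.186]],[[0,0,-30],[0,0,-0.186]],[[0,0,0],[0,0,-0.186]],[[0,0,0],[0,0,-0.186]],[[0,0,0],[0,0,-0.186]],[[0,0,0],[0,0,-0.186]],[[0,0,0],[0,0,-0.186]],[[0,0,0],[0,0,-0.186]]]' && python3 -m creep '[[[0,0,0],[0,0,-0.186]],[[0,0,0],[0,0,-0.186]],[[0,0,0],[0,0,-0.186]],[[0,0,0],[0,0,-0.186]],[[0,0,0],[0,0,-0.186]],[[0,0,0],[0,0,-0.186]],[[0,0,0],[0,0,-0.186]],[[0,0,0],[0,0,-0.186]],[[0,0,0],[0,0,-0.082]],[[0,0,0],[0,0,0]]]'
python3 t.py .478 .297 .213 -170
python3 - <<'E'
from h import *
np.set_printoptions(precision=4,suppress=True)
p=vision.camera("scene"); q=vision.camera("top")
P2=[]
for a,n in((p,"s"),(q,"t")):
    X=cloud(a); 
    m=(a["z_map"]>0)&(np.hypot(X[...,0]-.497,X[...,1]+.298)<.08)&(X[...,2]>.016)&(abs(X[...,0]-.497)<.06)&(abs(X[...,1]+.298)<.05)&(X[...,2]<.045); print(n,m.sum(),np.median(X[m],0),X[m][:,2].max())
cv2.imwrite("pics/n3.png",np.hstack([cv2.resize(p["image"][170:270,100:210],None,fx=3.6,fy=3.6,interpolation=2),cv2.resize(q["image"][170:270,325:435],None,fx=3.6,fy=3.6,interpolation=2)]))
E
```

```text
clock: 11.35
eef_pos: [0.4984, -0.2996, 0.214]
tool_rot: [0.64, 0.768, 0.0, 0.001]
ft_force: [-0.2, 0.2, 0.2]
grip_width: 0.04
grasp_force: 0.0
clock: 12.6
eef_pos: [0.4984, -0.2996, 0.2138]
tool_rot: [-0.086, 0.996, -0.0, 0.0]
ft_force: [0.9, -0.2, 0.1]
grip_width: 0.0398
grasp_force: 0.0
clock 12.6 tcp [ 0.498 -0.3    0.214] yaw -170.08 J [-0.541  0.41   0.199  1.358 -0.    -0.714] w 0.03982056954874335 f 0.0 [ 0.879 -0.183  0.072]
tool shift mm [-82.701 591.204   0.445]
turn about tool z -0.0013362822649569672 (shift applies before turning)
s 78 [ 0.5073 -0.2965  0.0347] 0.03859651947116705
t 110 [ 0.4951 -0.2947  0.0348] 0.0399491485716276
```

View pics/n3.png

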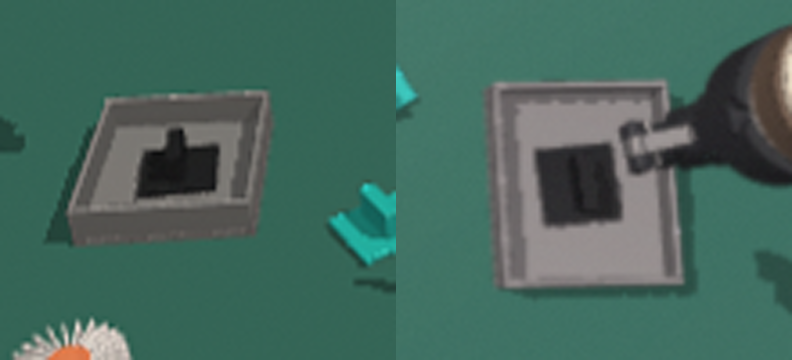

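The cap lies flat in the middle of the tray: (178,160) in the left crop, (582,183) in the right. Now I move to the loupe.

```bash
python3 -m creep '[[[-4,28,0],[0,0,0]],[[-7.5,53,0],[0,0,0]],[[-7.5,53,0],[0,0,0]],[[-7.5,53,0],[0,0,0]],[[-7.5,53,0],[0,0,0]],[[-7.5,53,0],[0,0,0]],[[-7.5,53,0],[0,0,0]],[[-7.5,53,0],[0,0,0]],[[-7.5,53,0],[0,0,0]],[[-7.5,53,0],[0,0,0]],[[-7.5,53,0],[0,0,0]],[[-4,33,0],[0,0,0]]]' && python3 -m creep '[[[0,0,40],[0,0,0]],[[0,0,40],[0,0,0]],[[0,0,20],[0,0,0]],[[0,0,0],[0,0,0]]]' 45
python3 t.py .478 .2972 .022 -170
python3 - <<'E'
from h import *
p=vision.camera("scene"); q=vision.camera("top")
cv2.imwrite("pics/n4.png",np.hstack([cv2.resize(p["image"][130:250,300:410],None,fx=3.6,fy=3.6,interpolation=2),cv2.resize(q["image"][170:290,100:210],None,fx=3.6,fy=3.6,interpolation=2)]))
E
```

```text
clock: 14.2
eef_pos: [0.4772, 0.2995, 0.213]
tool_rot: [-0.088, 0.996, 0.0, 0.0]
ft_force: [0.4, -0.3, -0.8]
grip_width: 0.04
grasp_force: 0.0
clock: 14.7
eef_pos: [0.4763, 0.2962, 0.1112]
tool_rot: [-0.087, 0.996, -0.001, -0.002]
ft_force: [-0.4, -0.4, -0.0]
grip_width: 0.0455
grasp_force: 0.0
clock 14.7 tcp [0.476 0.296 0.111] yaw -170.05 J [ 0.556  0.44  -0.032  1.103  0.     0.383] w 0.045490525580245265 f 0.0 [-0.416 -0.394 -0.028]
tool shift mm [-2.231  0.849 89.17 ]
turn about tool z -0.0008961443720010287 (shift applies before turning)
```

View pics/n4.png

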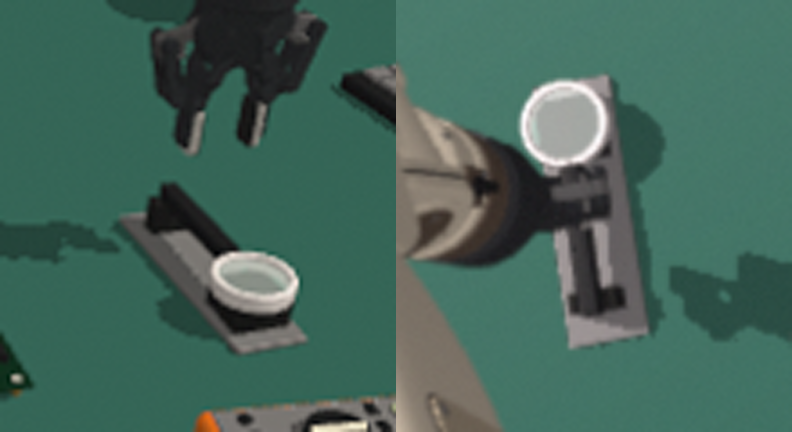

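```bash
python3 -m creep '[[[-3,0.8,30],[0,0,0]],[[-3,0,30],[0,0,0]],[[0,0,20],[0,0,0]],[[0,0,11],[0,0,0]],[[0,0,0],[0,0,0]]]' && python3 -m creep '[[[0,0,0],[0,0,0]],[[0,0,0],[0,0,0]],[[0,0,0],[0,0,0]],[[0,0,0],[0,0,0]],[[0,0,0],[0,0,0]]]' 5 && python3 -m creep '[[[0,0,-4],[0,0,0]],[[0,0,-8],[0,0,0]],[[0,0,-16],[0,0,0]],[[0,0,-30],[0,0,0]],[[0,0,-30],[0,0,0]],[[0,0,-25],[0,0,0]],[[0,0,-10],[0,0,0]],[[0,0,0],[0,0,0]]]'; python3 t.py
cat > lens.py <<'E'
from h import *
np.set_printoptions(precision=4,suppress=True)
from scipy.spatial.transform import Rotation as Ro
o=bot.get_obs(); R=Ro.from_quat(o["tool_rot"]).as_matrix(); g=o["eef_pos"]-.019*R[:,2]
c0=g-.08*R[:,0]; C=[]
for n in("scene","top"):
    p=vision.camera(n); X=cloud(p); I=p["image"].astype(int)
    for q in ("lens",):
        for r in vision.place_of(p,q)[:1]: print(n,q,r["score"],at_z(p,r["position"],c0[2]))
    m=(p["z_map"]>0)&(np.hypot(X[...,0]-c0[0],X[...,1]-c0[1])<.045)&(abs(X[...,2]-c0[2])<.02)&(I.min(-1)>90)
    P=X[m]; 
    if len(P)<20: continue
    A=np.c_[P[:,:2]-P[:,:2].mean(0),np.ones(len(P))]; k=np.linalg.lstsq(A,P[:,2],rcond=None)[0]
    print(n,len(P),cv2.minEnclosingCircle((P[:,:2]*1000).astype(np.float32)),cv2.minAreaRect((P[:,:2]*1000).astype(np.float32)),"z",np.percentile(P[:,2],[5,50,95]),"slope",k)
print("expected lens",c0,"tool x",R[:,0])
E
python3 lens.py
```

```text
clock: 15.42
eef_pos: [0.4837, 0.2988, 0.0222]
tool_rot: [-0.087, 0.996, 0.0, 0.0]
ft_force: [0.5, 1.2, -0.6]
grip_width: 0.0451
grasp_force: 0.0
clock: 16.05
eef_pos: [0.4844, 0.2993, 0.0233]
tool_rot: [-0.087, 0.996, 0.001, 0.001]
ft_force: [0.1, -0.3, 5.3]
grip_width: 0.0148
grasp_force: 59.9
clock: 17.05
eef_pos: [0.4838, 0.299, 0.1457]
tool_rot: [-0.087, 0.996, 0.0, 0.001]
ft_force: [-0.2, -0.2, -1.7]
grip_width: 0.0151
grasp_force: 59.0
clock 17.05 tcp [0.484 0.299 0.146] yaw -170.02 J [ 0.554  0.423  0.037  1.183 -0.     0.379] w 0.015120690033080109 f 58.98068189620972 [-0.186 -0.191 -1.712]
scene lens 0.68 [0.5655 0.319  0.1648]
scene 344 ((554.1563720703125, 312.1743469238281), 33.74919891357422) ((555.1166381835938, 312.26715087890625), (62.97515106201172, 64.26937103271484), 84.35169982910156) z [0.1547 0.1625 0.1665] slope [-0.0624  0.0287  0.1622]
top lens 0.94 [0.5572 0.3055 0.1648]
top 560 ((551.2568969726562, 311.2015075683594), 32.69378662109375) ((554.6904907226562, 308.88177490234375), (64.4452896118164, 55.773860931396484), 59.706077575683594) z [0.1574 0.1607 0.165 ] slope [0.0127 0.0014 0.1609]
expected lens [0.5626 0.3128 0.1648] tool x [-0.9849 -0.1733 -0.0016]
```

```bash
python3 t.py .4875 .0125 .0955
```

```text
clock 17.25 tcp [0.483 0.298 0.143] yaw -170.02 J [ 0.554  0.425  0.034  1.183 -0.     0.379] w 0.014987429022930855 f 58.95902931690216 [-0.331 -0.958 -1.49 ]
tool shift mm [  44.572 -282.191   48.327]
```

```bash
python3 -m creep '[[[2,-12,0],[0,0,0]],[[4,-26,0],[0,0,0]],[[5,-32,0],[0,0,0]],[[5,-32,0],[0,0,0]],[[5,-32,0],[0,0,0]],[[5,-32,0],[0,0,0]],[[5,-32,0],[0,0,0]],[[5,-32,0],[0,0,0]],[[4,-26,0],[0,0,0]],[[3,-18,0],[0,0,0]],[[1.5,-8,0],[0,0,0]],[[0,0,0],[0,0,0]]]' && python3 -m creep '[[[0,0,10],[0,0,0]],[[0,0,16],[0,0,0]],[[0,0,14],[0,0,0]],[[0,0,7],[0,0,0]],[[0,0,0],[0,0,0]],[[0,0,0],[0,0,0]],[[0,0,0],[0,0,0]]]'; python3 t.py .4875 .0125 .0955; python3 lens.py
python3 - <<'E'
from h import *
p=vision.camera("scene"); q=vision.camera("top")
cv2.imwrite("pics/n5.png",np.hstack([cv2.resize(p["image"][150:270,210:320],None,fx=3.6,fy=3.6,interpolation=2),cv2.resize(q["image"][130:250,205:315],None,fx=3.6,fy=3.6,interpolation=2)]))
E
```

```text
clock: 18.75
eef_pos: [0.4884, 0.0131, 0.1447]
tool_rot: [-0.087, 0.996, 0.0, -0.0]
ft_force: [-0.5, 0.0, -1.0]
grip_width: 0.015
grasp_force: 58.9
clock: 19.62
eef_pos: [0.489, 0.0133, 0.0984]
tool_rot: [-0.087, 0.996, -0.0, 0.001]
ft_force: [-0.3, 1.0, -1.2]
grip_width: 0.0149
grasp_force: 58.9
clock 19.625 tcp [0.489 0.013 0.098] yaw -170.02 J [ 0.027  0.321 -0.253  0.996 -0.    -0.147] w 0.014858915156998068 f 58.94882619380951 [-0.303  1.005 -1.192]
tool shift mm [ 1.593 -0.528  2.884]
scene lens 0.86 [0.5768 0.0276 0.1175]
scene 301 ((560.0615844726562, 25.93195915222168), 33.06696701049805) ((560.2657470703125, 26.205249786376953), (62.17430114746094, 63.746253967285156), 77.67163848876953) z [0.1087 0.1156 0.1197] slope [-0.0647  0.0139  0.1154]
expected lens [0.5677 0.0272 0.1175] tool x [-0.9849 -0.1733 -0.0013]
```

View pics/n5.png

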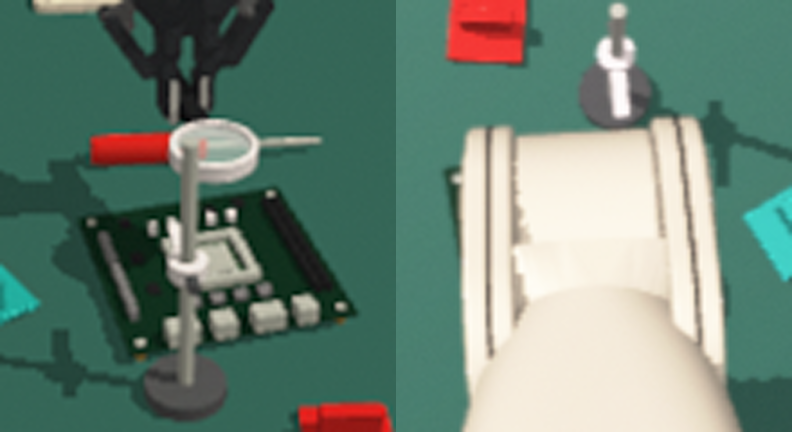

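The ring hangs at about (213,150) in the left crop over the socket at (222,258), and it is clear of the post and pointer. A small final trim, then I check that it is still and hand in.

```bash
python3 -m creep '[[[1,0,1],[0,0,0]],[[0,0,1],[0,0,0]],[[0,0,0],[0,0,0]],[[0,0,0],[0,0,0]],[[0,0,0],[0,0,0]],[[0,0,0],[0,0,0]],[[0,0,0],[0,0,0]],[[0,0,0],[0,0,0]]]'; python3 lens.py; python3 -c "
from workcell import workorder,bot
print(bot.get_obs()['joint_vel']); print(workorder.job_done())"
```

```text
clock: 20.92
eef_pos: [0.4875, 0.0131, 0.0958]
tool_rot: [-0.087, 0.996, -0.0, 0.0]
ft_force: [0.6, -0.3, -1.2]
grip_width: 0.0149
grasp_force: 58.9
scene lens 0.9 [0.5577 0.0336 0.1148]
scene 294 ((558.3524780273438, 27.06866455078125), 33.39597702026367) ((558.973876953125, 25.632225036621094), (59.3837890625, 64.98828887939453), 81.5485610961914) z [0.1049 0.113  0.117 ] slope [-0.0693  0.0053  0.1126]
expected lens [0.5663 0.027  0.1148] tool x [-0.9849 -0.1733 -0.    ]
[-0.00108391 -0.00057197 -0.00028063 -0.00022103  0.00085278 -0.00235901]
the job is handed in; nothing more can be done
None
```

I handed the job in, with no verdict returned: the cap lies let go in the middle of the tray, and the gripper alone holds the loupe still over the bare processor, lens within about 2 mm of the chip's centre sideways and at about 0.109 m, against my reading of 0.1075–0.111 m for the pointer; the tilt looked small, but I could not measure it exactly.

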